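Recover a trapped spacer and sort the loose hardware

TASK

One of the two steel spacers has slid into the narrow cord channel of the stripped appliance base: drag it out with the hooked pick (no fingers in the channel) and lay the pick back down on the bench, clear of the base. Drop both spacers into the steel pot and the square nut into the mug, which stand under the tool ledge. Leave the pot and mug standing where they are, and do not disturb the spray can, screwdriver, meter and solder spool.

Things in the scene. Friction and masses are not known exactly. Their poses are not given: they have to be found in the camera images.
- base: fixed grey appliance base, 110 (x) by 100 (y) by 45 mm high. Origin: centre of its underside. A straight channel 20 mm wide runs along x through the middle (y = 0), open above, the bench being its floor; its mouth is in the face at x = -55 mm (facing about the robot's left, +y), its closed end at x = +47 mm
- pick: hooked pick, 90 g, lying on its handle, hook down. Handle: dark wooden bar 100 long (x -50 to 50 mm), 24 wide (y), 26 high. Origin: centre of the handle's underside; x points to the hook. A 6 mm round steel shaft, axis 20 mm above the underside, runs from the handle to x = 170 mm, there bends straight down and ends 3 mm above the bench. Balance point about 20 mm ahead of the origin
- pick_tip (a point): lower end of the pick's hook, at (170, 0, 3) mm in the pick's frame
- spacer_a: trapped steel spacer, lying in and along the channel, 18 to 36 mm of free channel behind it: square bar 14 by 14 by 28 mm with a round stud 10 mm in diameter, 7 mm long, on each end; 42 mm overall along its x axis, 45 g. Origin: centre of its underside (7 mm below its axis)
- spacer_b: the other steel spacer, the same shape and size, lying loose on the bench on the left. Origin: centre of its underside, x along its length
- nut: square steel nut 20 by 20 mm, 14 mm high, lying flat on the bench on the left, its dark bore on top. Origin: centre of its underside
- pot: loose open steel pot, 0.45 kg, 100 mm high, outer radius 55 mm at the rim and 50 at the foot, wall 3 mm, floor 5 mm thick, black handle reaching 91 mm from the axis at its +y side. Origin: centre of its underside
- mug: loose white ceramic mug, 0.35 kg, 90 mm high, outer rim radius 42 mm, wall 4 mm, handle at its +y side. Origin: centre of its underside
- ledge: fixed tool ledge: board 240 to 255 mm above the bench, x -15 to 70, y -245 to 245 mm, on 18 mm posts at (55, -225) and (55, 225) mm. Origin: on the bench; +x points away from the robot. Pot and mug stand side by side near x = 0, y = -95 and +95 mm, either at either place; the board covers more than half of each mouth, so the tool must come in tilted from the robot's side
- spray: bystander: spray can, radius 26 mm, 170 mm high (nozzle cap included), standing on the bench on the left. Origin: centre of its underside
- driver: bystander: screwdriver lying nearer the robot on the left, handle about 25 mm thick. Its x axis points from handle to blade
- meter: bystander: red hand meter 130 (x) by 68 (y) by 28 mm (31 with its dial), lying at the far left, beyond the spray can. Origin: centre of its underside
- spool: bystander: solder spool, radius 24 mm, 32 mm high, standing in front of the ledge on the left. Origin: centre of its underside
Not all that is in view belongs to the job. Leave any red look-alike of the mug alone.

How it is judged (in metres and radians):
On the way:
1. the trapped spacer has been dragged out of the channel and lies on the bench (its middle past the mouth) (x of spacer_a in the frame of base below -0.056 m and height (world z) of spacer_a below 0.03 m), for 0.1 s.
At the end, for the whole second after the job is handed in: Both spacers rest inside the pot and the nut rests inside the mug; pot and mug stand upright (within 0.1 rad) within 40 mm of where they were; the pick lies at rest on the bench with its tip outside the outline of the appliance base (horizontal distance between each of spacer_a, spacer_b and pot below 0.052 m and z of spacer_a in the frame of pot between 0 and 0.085 m and linear speed of each of spacer_a, spacer_b, nut, pick below 0.03 m/s and z of spacer_b in the frame of pot between 0 and 0.085 m and horizontal distance between nut and mug below 0.04 m and z of nut in the frame of mug between 0 and 0.075 m and angle between each of pot, mug's own z axis and vertical below 0.1 rad and distance of each of pot, mug from where it was at the start of the episode below 0.04 m and height (world z) of pick below 0.03 m and not (x of pick_tip in the frame of base between -0.055 and 0.055 m and y of pick_tip in the frame of base between -0.05 and 0.05 m)); the robot touches nothing.
It fails at once if the fingers touch the trapped spacer while its middle is still in the channel (contact force between the fingers and spacer_a above 0.3 N and x of spacer_a in the frame of base between -0.055 and 0.05 m and y of spacer_a in the frame of base between -0.012 and 0.012 m and height (world z) of spacer_a below 0.045 m).
It fails at once if the pot or the mug is tipped by more than 0.5 rad (angle between any of pot, mug's own z axis and vertical above 0.5 rad).
It fails at once if a bystander (spray can, screwdriver, meter, spool) is moved more than 30 mm (distance of any of spray, driver, meter, spool from where it was at the start of the episode above 0.03 m).
It also fails if it takes over 72 s, if anything falls off the work surface, if the arm or the gripper's body presses on something with over 40 N, if the wrist force passes 120 N, or if a joint passes its speed limit or range.

ROBOT

A 6-joint arm with a two-finger parallel gripper is mounted at the origin on the work surface. World frame = base frame: x ahead of the robot, y to its left, z up, the work surface at z = 0. Lengths are in mm, angles in rad, forces in N, time in s.
With the tool pointing down it reaches from about 150 to 775 mm from the base axis. Payload 6.1 kg.
Tool frame: the origin (TCP) lies between the finger pads; the fingertips stand 22 mm ahead of it and the grasp point (between the pads) lies 3 mm ahead of it; z points along the fingers, y is the line along which they close (so a half turn about z gives the same grasp; the last joint's range is limited). The gripper opens to 85 mm and grips with 20 to 120 N. Pads are 22 mm wide; open, the fingers measure 114 mm over their backs; the gripper's body (76 mm by 85 mm) begins 54 mm behind the grasp point. The pads swing forward as they close: fully open they stand 13 mm farther back than shut.
Start: joints at [1.31, 0.126, -0.04, 1.405, 0, 1.571], TCP at [135.367, 507.232, 253.295] pointing down, gripper open.
Joint ranges: [-2.72, 2.72], [-0.95, 1.95], [-1.27, 1.35], [-1.78, 2.02], [-1.46, 1.47], [-3.14, 3.14]. Speed limits (rad/s): [2.39, 2.39, 3.01, 3.14, 3.14, 3.14].

INTERFACE

Orientations are given as [roll, pitch, yaw] about the fixed x, y, z axes, in that order (R = Rz(yaw) Ry(pitch) Rx(roll)).
In Python, from rig import telemetry, eyes, r gives the robot as it stands.
- The arm moves only by the tool servo_tool, never from a script. Its argument "steps" is a list of rows, each an object of numbers: "x", "y", "z": the shift along the tool's x, y, z scaled (see below); "rx", "ry", "rz": the turn, a rotation vector about the tool's x, y, z scaled (see below); "gripper": the opening, from -1 (shut) to 1 (fully open). A call has 1 to 12 rows; each row is the pose to reach, as a shift and turn from the pose commanded when the call began, along the tool's axes at that moment; what a row does not reach only later rows make up. The controller multiplies each number of a shift by 0.2 m and each number of a turn by 90 degrees. A row lasts 1/12 s, in which the tool goes at most 41.7 mm and 7.16 degrees, less where a joint would pass 70% of its speed; a pose out of reach is approached as far as the arm can. A call with a number of a shift or a turn outside -1 to 1 is refused whole. A call with a gripper value outside its range is refused whole. The fingers move at their own pace and stop on an object; the grip force is fixed at half the most. Time passes only in rows, so rows that repeat a pose let the fingers close. It gives the time, the measured TCP pose, the force, the opening and the grip force at its end, in the units of the state.
- telemetry.get_state(): the state, without advancing time (a new reading comes with each control period).
- eyes.read_camera(name): name is "scene" or "top"; returns a dict with "color" (480x640x3 uint8, red, green, blue), "intrinsics" (3x3 intrinsics, pixels), "dist" ([k1, k2, p1, p2, k3] as OpenCV has them; the pictures are not rectified), "xyz" and "orientation" of the camera in the world. Camera axes: x right, y down, z forward; pixel columns grow to the right and rows downward; lengths in mm; the calibration is good to about 2 mm. A picture is of the moment at which its call begins. There is no depth.
- r.close_job(): hands the job in; it is judged then, once.
The state is a dict: "time_s": time; "joint_positions": joint angles; "qd": joint speeds; "tau": joint torques, N m; "eef_pos": TCP position; "eef_rot": TCP orientation; "force": force on the tool from outside, world axes, zero at the start; "torque": the same for the moment, N m; "width": opening from 0.0 (shut) to 1.0 (fully open); "grasp_force": force on a finger pad.
Only numpy, scipy, OpenCV 4.12 (cv2) and the standard library are available. Lean on these libraries where they do the work, as an engineer would, in place of code of your own. Each camera call takes 0.05 s, during which the arm holds its last target. There are 200 camera calls.

## Working session

There is one attempt and no reset: what is moved stays moved. The work goes in short steps, Python scripts to look and compute and a tool call to move; the robot and the scene stay as the last step left them, time stands still between calls to the robot, and variables do not carry over. Pictures are saved under pics/ and viewed, at most 10 in all, crops included, and the job is handed in when it is done.

Besides the shell and the picture viewer there is one more tool, called after "Emit:" as name([rows], argument=value, ...), one row to a line, values as JSON. servo_tool: Moves the arm, as the interface text tells. Its arguments: {"type":"object","properties":{"steps":{"type":"array","items":{"type":"object","properties":{"x":{"type":"number","minimum":-1,"maximum":1},"y":{"type":"number","minimum":-1,"maximum":1},"z":{"type":"number","minimum":-1,"maximum":1},"rx":{"type":"number","minimum":-1,"maximum":1},"ry":{"type":"number","minimum":-1,"maximum":1},"rz":{"type":"number","minimum":-1,"maximum":1},"gripper":{"type":"number"}}}}},"required":["steps"]}

```bash
ls; mkdir -p pics; python3 - <<'E'
from rig import telemetry, eyes, r
import cv2, numpy as np
print(telemetry.get_state())
for n in ("scene","top"):
    c=eyes.read_camera(n); cv2.imwrite(f"pics/{n}0.png",c["color"][:,:,::-1])
    np.savez(f"{n}0.npz",**{k:np.array(v) for k,v in c.items()})
    print(n,c["intrinsics"],c["dist"],c["xyz"],c["orientation"])
E
```

```text
pics
{'time_s': 0.0, 'joint_positions': array([ 1.30999574e+00,  1.26378392e-01, -4.05672193e-02,  1.40541218e+00,
       -2.64052976e-05,  1.57076307e+00]), 'qd': array([-0.00114627, -0.00025312,  0.00073883, -0.00087729,  0.00065729,
       -0.00150096]), 'tau': array([ 1.87144957e-03, -4.35910249e+01,  3.52926886e+01,  1.74725783e-02,
        2.12458422e-04,  3.50669440e-07]), 'eef_pos': array([135.2872128 , 506.89546651, 252.54796382]), 'eef_rot': array([-3.14003119e+00,  2.63533327e-05,  2.88082537e+00]), 'force': array([-0.22580455,  0.67955648,  0.50393141]), 'torque': array([-0.02293384,  0.00124701,  0.04889946]), 'grasp_force': 0.0, 'width': 1.0027687279349424}
scene [[433.66659307   0.         321.32213306]
 [  0.         433.66659307 239.17642664]
 [  0.           0.           1.        ]] [-0.06056046  0.          0.          0.          0.        ] [408.35353887 343.31651185 905.81511955] [-2.76941525 -0.00688324 -2.85074573]
top [[565.84147029   0.         314.36406231]
 [  0.         565.84147029 244.97450095]
 [  0.           0.           1.        ]] [-0.12644131  0.          0.          0.          0.        ] [ 410.50014701   21.90432698 1438.41808202] [-3.09452496e+00  1.09338201e-03 -1.56038158e+00]
```

View pics/scene0.png

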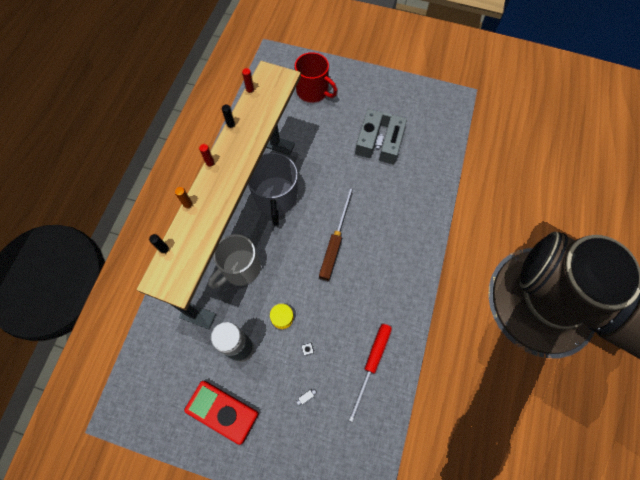

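View pics/top0.png

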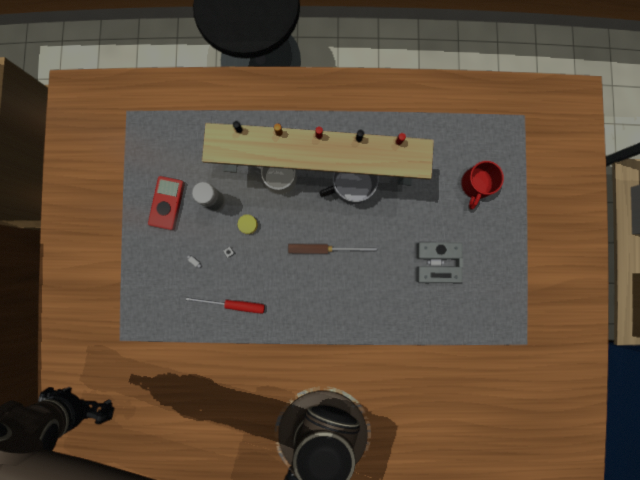

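```bash
cat > h.py <<'E'
import numpy as np, cv2
from scipy.spatial.transform import Rotation as R
def load(f):
    return dict(np.load(f))
def tile(img,x0,y0,s,W=400,H=300):
    w,h=int(W/s),int(H/s)
    c=cv2.resize(img[y0:y0+h,x0:x0+w],None,fx=s,fy=s,interpolation=cv2.INTER_CUBIC)
    o=np.zeros((H,W,3),np.uint8); o[:c.shape[0],:c.shape[1]]=c[:H,:W]
    o=np.clip(o*1.4,0,255).astype(np.uint8)
    for X in range((x0//10+1)*10,x0+w,10):
        u=int((X-x0+.5)*s); cv2.line(o,(u,0),(u,6),(0,255,255),1); cv2.putText(o,str(X),(u-9,16),0,.33,(0,255,255),1)
    for Y in range((y0//10+1)*10,y0+h,10):
        v=int((Y-y0+.5)*s); cv2.line(o,(0,v),(6,v),(0,255,255),1); cv2.putText(o,str(Y),(8,v+3),0,.33,(0,255,255),1)
    return o
def ray(c,uv):
    p=cv2.undistortPoints(np.array([[uv]],float),c["intrinsics"],c["dist"])[0,0]
    d=R.from_euler("xyz",c["orientation"]).apply([p[0],p[1],1]); return c["xyz"],d/np.linalg.norm(d)
def onz(c,uv,z):
    o,d=ray(c,uv); return o+d*(z-o[2])/d[2]
def tri(c1,u1,c2,u2):
    o1,d1=ray(c1,u1);o2,d2=ray(c2,u2)
    t=np.linalg.lstsq(np.c_[d1,-d2],o2-o1,rcond=None)[0]
    a,b=o1+t[0]*d1,o2+t[1]*d2; return (a+b)/2,np.linalg.norm(a-b)
def proj(c,P):
    Rm=R.from_euler("xyz",c["orientation"]).as_matrix().T
    return cv2.projectPoints(np.atleast_2d(np.array(P,float)),cv2.Rodrigues(Rm)[0],-Rm@c["xyz"],c["intrinsics"],c["dist"])[0][:,0]
E
python3 - <<'E'
from h import *
t=load("top0.npz")["color"][:,:,::-1];s=load("scene0.npz")["color"][:,:,::-1]
m=np.vstack([np.hstack([tile(t,408,237,6),tile(s,345,108,5)]),np.hstack([tile(t,183,235,6),tile(s,268,342,4.6)])])
cv2.imwrite("pics/m1.png",m)
m=np.vstack([np.hstack([tile(t,283,230,4),tile(s,300,185,3)]),np.hstack([tile(t,250,150,3),tile(s,195,150,2.1)])])
cv2.imwrite("pics/m2.png",m)
E
```

```text
(no output)
```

View pics/m1.png

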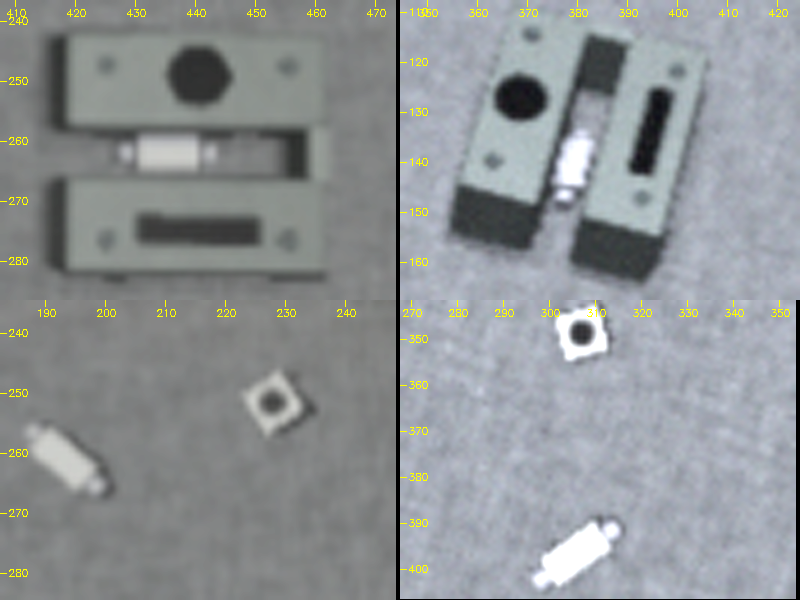

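View pics/m2.png

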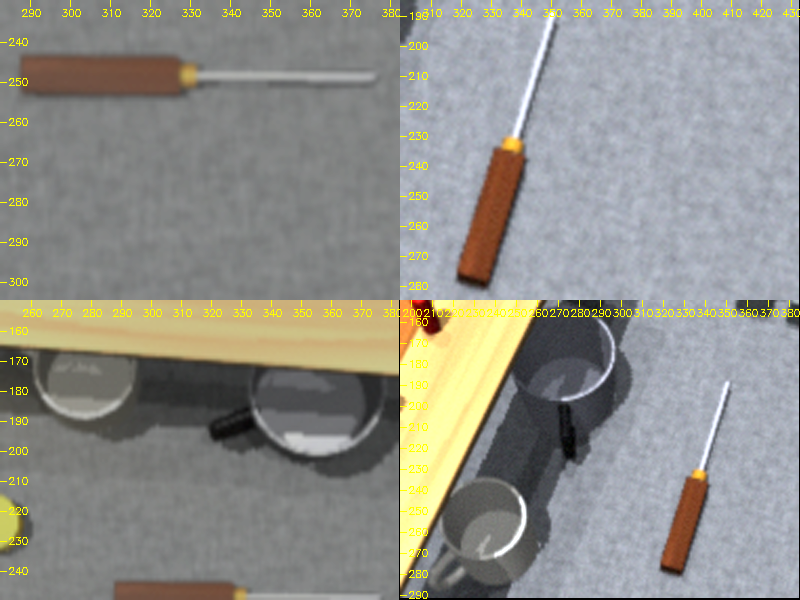

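```bash
python3 - <<'E'
from h import *
from scipy.optimize import least_squares
t=load("top0.npz");s=load("scene0.npz")
np.set_printoptions(precision=1,suppress=True)
def p(n,a,b): print(n,*tri(t,a,s,b))
p("base c LL(+y,near)",(418.7,281.7),(397.3,154.5))
p("base c (+y,far)",(418.7,242.3),(356.1,144.3))
p("base c (-y,near)",(461.7,281.8),(405.9,117.9))
for n,c in dict(near_r=(461.7,281.8),far_r=(461.7,242.3),near_l=(418.7,281.7),far_l=(418.7,242.3),ch1=(418.7,258.3),ch2=(418.7,266.8),end=(458.8,262.3)).items(): print(n,onz(t,c,45))
for n,c in dict(fl=(356.1,144.3),c1=(371.9,148.5),c2=(381.3,151.5),nl=(397.3,154.5),nr=(405.9,117.9)).items(): print("sc",n,onz(s,c,45))
p("A left end",(427.5,262),(377.3,147.3)); p("A right end",(443.7,261.8),(381.1,133.5))
for c,a,b in((t,(427.5,262),(443.7,261.8)),(s,(377.3,147.3),(381.1,133.5))): print("A z10",onz(c,a,8),onz(c,b,8))
p("B1",(187,256.2),(297.3,402.8));p("B2",(200,266.2),(314.9,390.85))
for c,a,b in((t,(187,256.2),(200,266.2)),(s,(297.3,402.8),(314.9,390.85))): print("B z7",onz(c,a,7),onz(c,b,7))
p("nut",(227.8,251.7),(307.1,348.7)); print(onz(t,(227.8,251.7),14),onz(s,(307.1,348.7),14))
f=lambda q,x0,y0,k,ox,oy:((q[0]-ox)/k+x0-.5,(q[1]-oy)/k+y0-.5)
for q in((276,371),(243,393),(266,434),(305,408)): print(" nt",onz(t,f(q,183,235,6,0,300),14))
for q in((556,315),(598,309),(608,347),(569,359)): print(" ns",onz(s,f(q,268,342,4.6,400,300),14))
print("pick top",*[onz(t,q,26) for q in((287.5,243.75),(287.5,253.25),(327.75,243.5),(327.75,253))],onz(t,(331.75,248.25),20),onz(t,(376.25,248.75),20))
print("pick sc",*[onz(s,q,26) for q in((318.8,276.5),(329.2,279.8),(331.8,233.5),(341.2,235.8))],onz(s,(350.2,188.5),20))
p("pick hook",(376.25,248.75),(350.2,188.5)); p("pick end mid",(287.5,248.5),(324,278.2)); p("ferrule",(327.75,248.2),(336.5,234.6))
P=[(t,q) for q in((336.8,191.2),(344.5,197.8),(355.5,201.5),(366.2,198.5),(373.5,191.2),(376.5,182.8))]+[(s,q) for q in((296.4,173.3),(292.1,185.2),(285,192.8),(270.7,198.1),(258.8,192.4),(249.7,182.8))]
M=[(t,q) for q in((261.5,176.2),(265.2,183.5),(271.2,188.2),(277.8,189.5),(286.2,186.8),(292.2,181.8),(294.8,174.5))]+[(s,q) for q in((254.5,251.9),(249.3,240),(237.4,234.7),(222.1,238.5),(215,250.5),(251.6,263.8),(237.4,271.9))]
for n,L,z,r in(("pot",P,100,55),("mug",M,90,42)):
    g=lambda x:[np.hypot(*(onz(c,q,x[2])[:2]-x[:2]))-r for c,q in L]
    o=least_squares(g,[560,0,z]);print(n,o.x,np.array(o.fun))
    g2=lambda x:g([x[0],x[1],z]); o=least_squares(g2,[560,0]);print(n,o.x,np.array(o.fun))
print("ledge top",onz(t,(203,162),255),onz(t,(433,178),255),onz(t,(206,123),255),onz(t,(434,138),255))
print("spool",onz(t,(247,224),32),"spray",onz(t,(205,194),170),"driver",onz(t,(187,299),10),onz(t,(265,308),12))
E
```

```text
base c LL(+y,near) [ 389.3 -234.9   42.8] 2.746157483748143
base c (+y,far) [ 487.7 -234.6   41.5] 4.21250928193488
base c (-y,near) [ 391.  -343.    42.1] 5.183687226149528
near_r [ 388.5 -342.2   45. ]
far_r [ 486.6 -342.2   45. ]
near_l [ 388.  -234.5   45. ]
far_l [ 485.4 -234.2   45. ]
ch1 [ 445.8 -234.2   45. ]
ch2 [ 424.8 -234.3   45. ]
end [ 436.8 -334.8   45. ]
sc fl [ 489.5 -232.2   45. ]
sc c1 [ 451.2 -231.8   45. ]
sc c2 [ 428.3 -230.3   45. ]
sc nl [ 390.8 -233.4   45. ]
sc nr [ 393.7 -340.7   45. ]
A left end [ 439.4 -263.4    8.6] 3.765646293318192
A right end [ 440.1 -305.     8.9] 3.4689447758079126
A z10 [ 437.5 -263.6    8. ] [ 438.4 -305.3    8. ]
A z10 [ 441.3 -263.8    8. ] [ 441.9 -305.6    8. ]
B1 [447.6 347.6  11. ] 3.5730856779510147
B2 [422.1 316.1  -1.5] 2.3612835151515434
B z7 [445.9 348.3   7. ] [420.9 314.3   7. ]
B z7 [449.6 347.8   7. ] [423.2 316.4   7. ]
nut [460.1 243.1  12.5] 3.5331915881499985
[458.3 242.7  14. ] [461.8 243.4  14. ]
 nt [471.9 241.1  14. ]
 nt [462.5 255.   14. ]
 nt [445.3 244.9  14. ]
 nt [456.4 228.6  14. ]
 ns [475.1 239.3  1
[... 325 characters left out ...]
hook [ 472.  -131.8   14.8] 4.729098802269985
pick end mid [469.6  91.9  14.1] 3.232736683495604
ferrule [471.1  -9.4  21.3] 3.20627838552483
pot [634.6 -70.5 107.2] [-0.8 -0.4  2.4  1.8 -0.1 -2.1 -3.9 -3.2  0.   4.3 -2.2 -3.4]
pot [567.7 -47.8] [-15.2 -36.  -28.   -1.5  21.6  38.5 -10.3 -33.2 -25.3   5.7  29.3  51.8]
mug [651.6 114.3  85.3] [-0.9  0.5  2.2  2.5  1.2  1.5 -0.  -3.1 -2.6 -1.5  1.2 -0.4 -1.3 -2.6]
mug [650.6 114.8] [-1.9 -0.4  1.6  2.2  1.3  1.9  0.6 -3.2 -3.4 -2.6  0.2 -0.9 -0.9 -2. ]
ledge top [640.3 262.3 255. ] [ 611.  -226.3  255. ] [725.  258.3 255. ] [ 697.4 -229.2  255. ]
spool [527.4 192.9  32. ] spray [583.4 273.1 170. ] driver [337.3 345.7  10. ] [317.6 146.8  12. ]
```

```bash
cat > g.py <<'E'
"""args: targets as x,y,z,yaw[,tilt,az]; prints move numbers from the present pose"""
import sys, numpy as np
from scipy.spatial.transform import Rotation as R
from rig import telemetry
s=telemetry.get_state(); R0=R.from_euler("xyz",s["eef_rot"])
print("t",round(s["time_s"],2),"q",np.round(s["joint_positions"],2),"pos",np.round(s["eef_pos"],1),"rot",np.round(s["eef_rot"],3),"w",round(s["width"],3),"F",np.round(s["force"],1))
for a in sys.argv[1:]:
    v=[float(k) for k in a.split(",")]; x,y,z,yaw=v[:4]
    Rt=R.from_euler("xyz",[np.pi,0,yaw])
    if len(v)>4: Rt=R.from_rotvec(np.array([np.sin(v[5]),-np.cos(v[5]),0])*v[4])*Rt
    d=R0.inv().apply(np.array([x,y,z])-s["eef_pos"])/200; w=(R0.inv()*Rt).as_rotvec()/(np.pi/2)
    print(a,"shift",np.round(d,3),"turn",np.round(w,3),"rows",round(np.linalg.norm(d)*200/41.7,1),round(np.linalg.norm(w)*90/7.16,1))
E
python3 g.py 300,420,200,2.88 435,332,200,4.046
```

```text
t 0.1 q [ 1.31  0.13 -0.04  1.41 -0.    1.57] pos [135.3 506.9 252.6] rot [-3.14   0.     2.881] w 1.002 F [-0.9 -1.2 -1. ]
300,420,200,2.88 shift [-0.908 -0.207  0.263] turn [-0.001  0.     0.   ] rows 4.6 0.0
435,332,200,4.046 shift [-1.673 -0.458  0.264] turn [-0.001 -0.001 -0.742] rows 8.4 9.3
```

Emit:
servo_tool([
  {"x": -0.908, "y": -0.207, "z": 0.263, "gripper": 0.0},
  {"x": -0.908, "y": -0.207, "z": 0.263, "gripper": 0.0},
  {"x": -0.908, "y": -0.207, "z": 0.263, "gripper": 0.0},
  {"x": -0.908, "y": -0.207, "z": 0.263, "gripper": 0.0},
  {"x": -0.908, "y": -0.207, "z": 0.263, "gripper": 0.0},
  {"x": -0.908, "y": -0.207, "z": 0.263, "rz": -0.1, "gripper": 0.0},
])

```text
invalid input at $.steps[0]: expected keys x, y, z, rx, ry, rz, gripper
```

```bash
python3 g.py 435,332,120,4.046 435,332,120,0.904
```

```text
t 0.1 q [ 1.31  0.13 -0.04  1.41 -0.    1.57] pos [135.3 506.9 252.6] rot [-3.14   0.     2.881] w 1.002 F [-0.9 -1.2 -1. ]
435,332,120,4.046 shift [-1.673 -0.458  0.664] turn [-0.001 -0.001 -0.742] rows 8.9 9.3
435,332,120,0.904 shift [-1.673 -0.458  0.664] turn [-1.000e-03  1.000e-03  1.258e+00] rows 8.9 15.8
```

Emit:
servo_tool([
  {"x": -0.9, "y": -0.2, "z": 0.26, "rx": 0, "ry": 0, "rz": -0.2, "gripper": 0.0},
  {"x": -0.9, "y": -0.2, "z": 0.26, "rx": 0, "ry": 0, "rz": -0.2, "gripper": 0.0},
  {"x": -0.9, "y": -0.2, "z": 0.26, "rx": 0, "ry": 0, "rz": -0.2, "gripper": 0.0},
  {"x": -0.9, "y": -0.2, "z": 0.26, "rx": 0, "ry": 0, "rz": -0.2, "gripper": 0.0},
  {"x": -0.9, "y": -0.2, "z": 0.26, "rx": 0, "ry": 0, "rz": -0.2, "gripper": 0.0},
])

```text
time_s: 0.52
eef_pos: [300.6, 420.4, 200.1]
eef_rot: [-3.14, -0.0, -3.089]
force: [-0.1, 0.2, 1.2]
width: 0.497
grasp_force: 0.0
```

```bash
python3 g.py 435,332,120,4.046 435,332,120,0.904
```

```text
t 0.52 q [ 0.95  0.12 -0.17  1.29 -0.    0.9 ] pos [300.6 420.4 200.1] rot [-3.14  -0.    -3.089] w 0.497 F [-0.1  0.2  1.2]
435,332,120,4.046 shift [-0.648 -0.477  0.401] turn [-0.001 -0.001 -0.542] rows 4.3 6.8
435,332,120,0.904 shift [-0.648 -0.477  0.401] turn [-1.000e-03  1.000e-03  1.458e+00] rows 4.3 18.3
```

Emit:
servo_tool([
  {"x": -0.648, "y": -0.477, "z": 0.4, "rx": 0, "ry": 0, "rz": -0.542, "gripper": 0.0},
  {"x": -0.648, "y": -0.477, "z": 0.4, "rx": 0, "ry": 0, "rz": -0.542, "gripper": 0.0},
  {"x": -0.648, "y": -0.477, "z": 0.4, "rx": 0, "ry": 0, "rz": -0.542, "gripper": 0.0},
  {"x": -0.648, "y": -0.477, "z": 0.4, "rx": 0, "ry": 0, "rz": -0.542, "gripper": 0.0},
  {"x": -0.648, "y": -0.477, "z": 0.4, "rx": 0, "ry": 0, "rz": -0.542, "gripper": 0.0},
  {"x": -0.648, "y": -0.477, "z": 0.4, "rx": 0, "ry": 0, "rz": -0.542, "gripper": 0.0},
  {"x": -0.648, "y": -0.477, "z": 0.4, "rx": 0, "ry": 0, "rz": -0.542, "gripper": 0.0},
  {"x": -0.648, "y": -0.477, "z": 0.6, "rx": 0, "ry": 0, "rz": -0.542, "gripper": 0.0},
  {"x": -0.648, "y": -0.477, "z": 0.8, "rx": 0, "ry": 0, "rz": -0.542, "gripper": 0.0},
  {"x": -0.648, "y": -0.477, "z": 0.86, "rx": 0, "ry": 0, "rz": -0.542, "gripper": 0.0},
  {"x": -0.648, "y": -0.477, "z": 0.875, "rx": 0, "ry": 0, "rz": -0.542, "gripper": 0.0},
])

```text
time_s: 1.43
eef_pos: [431.1, 331.9, 22.3]
eef_rot: [3.14, -0.007, -2.237]
force: [-1.3, 0.4, -0.1]
width: 0.499
grasp_force: 0.0
```

```bash
python3 g.py 435,332,24,4.046
```

```text
t 1.43 q [ 0.66  0.27 -0.39  0.92  0.   -0.25] pos [431.1 331.9  22.3] rot [ 3.14  -0.007 -2.237] w 0.499 F [-1.3  0.4 -0.1]
435,332,24,4.046 shift [-0.012 -0.015 -0.008] turn [ 0.001 -0.004  0.   ] rows 0.1 0.1
```

Emit:
servo_tool([
  {"x": 0, "y": 0, "z": 0, "rx": 0, "ry": 0, "rz": 0, "gripper": 0.0},
  {"x": 0, "y": 0, "z": 0, "rx": 0, "ry": 0, "rz": 0, "gripper": -1},
  {"x": 0, "y": 0, "z": 0, "rx": 0, "ry": 0, "rz": 0, "gripper": -1},
  {"x": 0, "y": 0, "z": 0, "rx": 0, "ry": 0, "rz": 0, "gripper": -1},
  {"x": 0, "y": 0, "z": 0, "rx": 0, "ry": 0, "rz": 0, "gripper": -1},
  {"x": 0, "y": 0, "z": 0, "rx": 0, "ry": 0, "rz": 0, "gripper": -1},
  {"x": 0, "y": 0, "z": 0, "rx": 0, "ry": 0, "rz": 0, "gripper": -1},
  {"x": 0, "y": 0, "z": 0, "rx": 0, "ry": 0, "rz": 0, "gripper": -1},
])

```text
time_s: 2.1
eef_pos: [434.6, 334.7, 28.3]
eef_rot: [-3.141, 0.004, -2.237]
force: [-0.3, -0.1, 6.6]
width: 0.14
grasp_force: 60.7
```

```bash
python3 g.py 470,290,250,2.5 560,50,230,3.0 615,-72,132,3.03,0.78,-0.11
```

```text
t 2.1 q [ 0.66  0.26 -0.38  0.92 -0.   -0.25] pos [434.6 334.7  28.3] rot [-3.141  0.004 -2.237] w 0.14 F [-0.3 -0.1  6.6]
470,290,250,2.5 shift [ 0.063 -0.278 -1.109] turn [0.001 0.002 0.984] rows 5.5 12.4
560,50,230,3.0 shift [ 0.728 -1.373 -1.01 ] turn [0.001 0.002 0.666] rows 8.9 8.4
615,-72,132,3.03,0.78,-0.11 shift [ 1.04  -1.966 -0.52 ] turn [ 0.252 -0.45   0.612] rows 11.0 10.1
```

Emit:
servo_tool([
  {"x": 0, "y": 0, "z": -0.2, "rx": 0, "ry": 0, "rz": 0, "gripper": -1},
  {"x": 0, "y": 0, "z": -0.4, "rx": 0, "ry": 0, "rz": 0, "gripper": -1},
  {"x": 0, "y": 0, "z": -0.6, "rx": 0, "ry": 0, "rz": 0, "gripper": -1},
  {"x": 0.2, "y": -0.4, "z": -0.85, "rx": 0, "ry": 0, "rz": 0.2, "gripper": -1},
  {"x": 0.3, "y": -0.6, "z": -0.85, "rx": 0, "ry": 0, "rz": 0.4, "gripper": -1},
  {"x": 0.4, "y": -0.8, "z": -0.85, "rx": 0, "ry": 0, "rz": 0.5, "gripper": -1},
  {"x": 0.5, "y": -1, "z": -0.85, "rx": 0, "ry": 0, "rz": 0.6, "gripper": -1},
  {"x": 0.5, "y": -1, "z": -0.85, "rx": 0, "ry": 0, "rz": 0.6, "gripper": -1},
  {"x": 0.5, "y": -1, "z": -0.85, "rx": 0, "ry": 0, "rz": 0.6, "gripper": -1},
  {"x": 0.5, "y": -1, "z": -0.85, "rx": 0, "ry": 0, "rz": 0.6, "gripper": -1},
])

```text
time_s: 2.93
eef_pos: [530.9, 127.7, 197.6]
eef_rot: [-3.141, 0.003, -3.123]
force: [0.3, -0.1, -0.8]
width: 0.141
grasp_force: 59.9
```

```bash
python3 g.py 545,-20,195,3.03,0.4,-0.11 560,-72,190,3.03,0.78,-0.11 615,-72,135,3.03,0.78,-0.11
```

```text
t 2.93 q [ 0.24  0.17 -0.11  1.29 -0.    0.22] pos [530.9 127.7 197.6] rot [-3.141e+00  3.000e-03 -3.123e+00] w 0.141 F [ 0.3 -0.1 -0.8]
545,-20,195,3.03,0.4,-0.11 shift [-0.057 -0.74   0.014] turn [ 0.016 -0.253  0.082] rows 3.6 3.3
560,-72,190,3.03,0.78,-0.11 shift [-0.127 -1.001  0.039] turn [ 0.031 -0.494  0.079] rows 4.8 6.3
615,-72,135,3.03,0.78,-0.11 shift [-0.401 -1.006  0.315] turn [ 0.031 -0.494  0.079] rows 5.4 6.3
```

Emit:
servo_tool([
  {"x": -0.05, "y": -0.74, "z": 0.0, "rx": 0.02, "ry": -0.25, "rz": 0.08, "gripper": -1},
  {"x": -0.05, "y": -0.74, "z": 0.0, "rx": 0.02, "ry": -0.25, "rz": 0.08, "gripper": -1},
  {"x": -0.05, "y": -0.74, "z": 0.0, "rx": 0.02, "ry": -0.25, "rz": 0.08, "gripper": -1},
  {"x": -0.127, "y": -1, "z": 0.04, "rx": 0.03, "ry": -0.494, "rz": 0.08, "gripper": -1},
  {"x": -0.127, "y": -1, "z": 0.04, "rx": 0.03, "ry": -0.494, "rz": 0.08, "gripper": -1},
  {"x": -0.127, "y": -1, "z": 0.04, "rx": 0.03, "ry": -0.494, "rz": 0.08, "gripper": -1},
  {"x": -0.127, "y": -1, "z": 0.04, "rx": 0.03, "ry": -0.494, "rz": 0.08, "gripper": -1},
  {"x": -0.127, "y": -1, "z": 0.04, "rx": 0.03, "ry": -0.494, "rz": 0.08, "gripper": -1},
  {"x": -0.127, "y": -1, "z": 0.04, "rx": 0.03, "ry": -0.494, "rz": 0.08, "gripper": -1},
  {"x": -0.127, "y": -1, "z": 0.04, "rx": 0.03, "ry": -0.494, "rz": 0.08, "gripper": -1},
])

```text
time_s: 3.77
eef_pos: [561.5, -67.4, 190.5]
eef_rot: [3.136, 0.778, 3.037]
force: [0.4, -0.4, 0.6]
width: 0.139
grasp_force: 59.9
```

```bash
python3 g.py 618,-71,135,3.03,0.78,-0.11
```

```text
t 3.77 q [-0.13 -0.31 -0.84  0.26  0.02 -0.02] pos [561.5 -67.4 190.5] rot [3.136 0.778 3.037] w 0.139 F [ 0.4 -0.4  0.6]
618,-71,135,3.03,0.78,-0.11 shift [-0.007  0.009  0.396] turn [ 0.006 -0.001  0.004] rows 1.9 0.1
```

Emit:
servo_tool([
  {"x": 0, "y": 0, "z": 0.2, "rx": 0, "ry": 0, "rz": 0, "gripper": -1},
  {"x": 0, "y": 0, "z": 0.39, "rx": 0, "ry": 0, "rz": 0, "gripper": -1},
  {"x": 0, "y": 0, "z": 0.39, "rx": 0, "ry": 0, "rz": 0, "gripper": -1},
  {"x": 0, "y": 0, "z": 0.39, "rx": 0, "ry": 0, "rz": 0, "gripper": -1},
  {"x": 0, "y": 0, "z": 0.39, "rx": 0, "ry": 0, "rz": 0, "gripper": -1},
])

```text
time_s: 4.18
eef_pos: [615.9, -72.4, 133.4]
eef_rot: [3.136, 0.776, 3.038]
force: [0.6, -1.1, -1.1]
width: 0.136
grasp_force: 59.9
```

```bash
python3 g.py; python3 - <<'E'
from h import *
from rig import eyes
t=eyes.read_camera("top")["color"][:,:,::-1];s=eyes.read_camera("scene")["color"][:,:,::-1]
cv2.imwrite("pics/m3.png",np.hstack([tile(t,290,150,3.5,400,400),tile(s,220,130,3.5,400,400)]))
E
```

```text
t 4.18 q [-0.13 -0.13 -0.84  0.08  0.02 -0.02] pos [615.9 -72.4 133.4] rot [3.136 0.776 3.038] w 0.136 F [ 0.6 -1.1 -1.1]
```

View pics/m3.png

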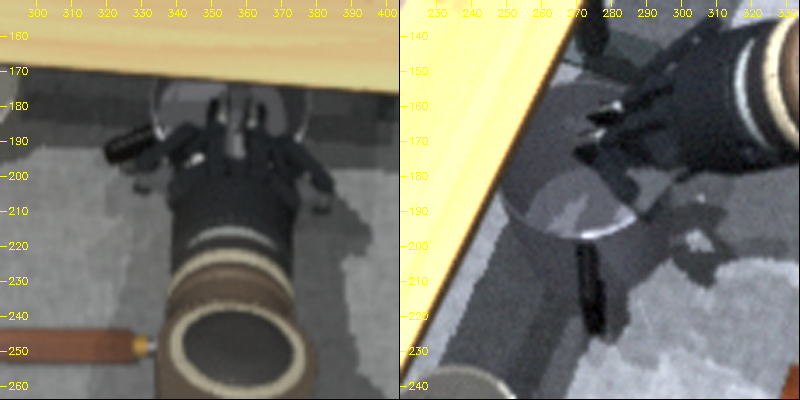

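The picture shows the fingertips with the spacer over the pot's mouth (top about (356,188), scene about (278,167)), so I release.

Emit:
servo_tool([
  {"x": 0, "y": 0, "z": 0.03, "rx": 0, "ry": 0, "rz": 0, "gripper": -0.5},
  {"x": 0, "y": 0, "z": 0.03, "rx": 0, "ry": 0, "rz": 0, "gripper": -0.2},
  {"x": 0, "y": 0, "z": 0.03, "rx": 0, "ry": 0, "rz": 0, "gripper": -0.2},
  {"x": 0, "y": 0, "z": 0.03, "rx": 0, "ry": 0, "rz": 0, "gripper": -0.2},
  {"x": 0, "y": 0, "z": -0.3, "rx": 0, "ry": 0, "rz": 0, "gripper": -0.2},
  {"x": 0, "y": 0, "z": -0.5, "rx": 0, "ry": 0, "rz": 0, "gripper": -0.2},
  {"x": 0, "y": 0, "z": -0.5, "rx": 0, "ry": 0, "rz": 0, "gripper": -0.2},
])

```text
time_s: 4.87
eef_pos: [543.5, -65.9, 206.0]
eef_rot: [3.136, 0.778, 3.037]
force: [1.2, 0.0, 1.3]
width: 0.404
grasp_force: 0.0
```

```bash
python3 g.py 520,100,170,3.3 460,243,120,4.1 460,243,120,2.5 460,243,120,3.9; python3 - <<'E'
from h import *
from scipy.optimize import minimize
# nut yaw from corners
N=np.array([[471.9,241.1],[462.5,255],[445.3,244.9],[456.4,228.6]]);N2=np.array([[475.1,239.3],[464,255.7],[449.2,245.9],[458.2,231.5]])
for n in(N,N2):
    c=n.mean(0);a=np.arctan2(*(n-c).T[::-1]);print(c,np.degrees(np.angle(np.exp(4j*a).sum())/4)-45, np.linalg.norm(n-c,axis=1))
E
```

```text
t 4.87 q [-0.13 -0.36 -0.83  0.32  0.03 -0.02] pos [543.5 -65.9 206. ] rot [3.136 0.778 3.037] w 0.404 F [1.2 0.  1.3]
520,100,170,3.3 shift [ 0.272  0.813 -0.01 ] turn [-0.062  0.492 -0.158] rows 4.1 6.5
460,243,120,4.1 shift [ 0.713  1.493 -0.09 ] turn [-0.26   0.448 -0.64 ] rows 7.9 10.3
460,243,120,2.5 shift [ 0.713  1.493 -0.09 ] turn [0.136 0.482 0.325] rows 7.9 7.5
460,243,120,3.9 shift [ 0.713  1.493 -0.09 ] turn [-0.21   0.465 -0.52 ] rows 7.9 9.2
[459.025 242.4  ] -55.56868940584796 [12.94046464 13.07041028 13.95082883 14.04744194]
[461.625 243.1  ] -58.89556687863535 [14.00055802 12.82188071 12.73658608 12.09506614]
```

Emit:
servo_tool([
  {"x": 0.27, "y": 0.81, "z": -0.01, "rx": -0.06, "ry": 0.49, "rz": -0.16, "gripper": 0},
  {"x": 0.27, "y": 0.81, "z": -0.01, "rx": -0.06, "ry": 0.49, "rz": -0.16, "gripper": 0},
  {"x": 0.27, "y": 0.81, "z": -0.01, "rx": -0.06, "ry": 0.49, "rz": -0.16, "gripper": 0},
  {"x": 0.27, "y": 0.81, "z": -0.01, "rx": -0.06, "ry": 0.49, "rz": -0.16, "gripper": 0},
  {"x": 0.27, "y": 0.81, "z": -0.01, "rx": -0.06, "ry": 0.49, "rz": -0.16, "gripper": 0},
  {"x": 0.27, "y": 0.81, "z": -0.01, "rx": -0.06, "ry": 0.49, "rz": -0.16, "gripper": 0},
  {"x": 0.27, "y": 0.81, "z": -0.01, "rx": -0.06, "ry": 0.49, "rz": -0.16, "gripper": 0},
])

```text
time_s: 5.45
eef_pos: [522.7, 100.7, 168.7]
eef_rot: [-3.138, -0.002, -2.977]
force: [0.4, -0.7, 0.4]
width: 0.5
grasp_force: 0.0
```

```bash
python3 g.py 460,243,110,3.717 460,243,29,3.717; python3 - <<'E'
from h import *
from rig import eyes
for n in("top","scene"):
    c=eyes.read_camera(n); np.savez(n+"1.npz",**{k:np.array(v) for k,v in c.items()})
t=load("top1.npz")["color"][:,:,::-1];s=load("scene1.npz")["color"][:,:,::-1]
cv2.imwrite("pics/m4.png",np.hstack([tile(t,320,150,5,400,400),tile(s,230,130,4,400,400)]))
E
```

```text
t 5.45 q [ 0.19  0.15 -0.19  1.23 -0.    0.03] pos [522.7 100.7 168.7] rot [-3.138e+00 -2.000e-03 -2.977e+00] w 0.5 F [ 0.4 -0.7  0.4]
460,243,110,3.717 shift [0.192 0.754 0.291] turn [-0.002 -0.002 -0.262] rows 4.0 3.3
460,243,29,3.717 shift [0.191 0.756 0.696] turn [-0.002 -0.002 -0.262] rows 5.0 3.3
```

View pics/m4.png

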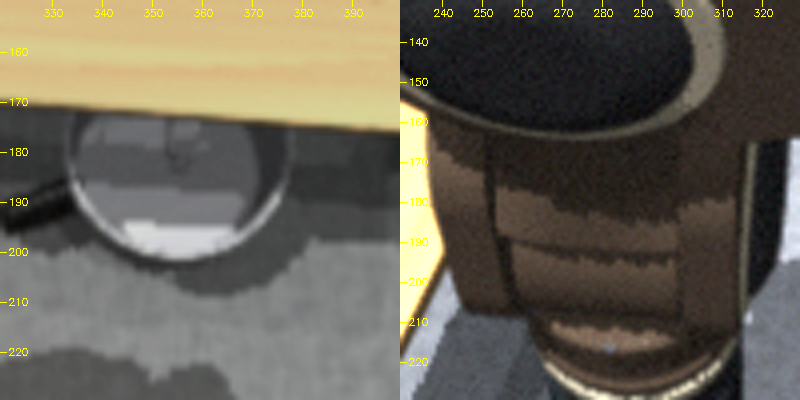

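The top view shows the pot (rim bottom at (354,201)) unmoved, with a faint shape near (355,178) and nothing on the bench outside. On to the nut.

Emit:
servo_tool([
  {"x": 0.19, "y": 0.755, "z": 0.29, "rx": 0, "ry": 0, "rz": -0.262, "gripper": 0},
  {"x": 0.19, "y": 0.755, "z": 0.29, "rx": 0, "ry": 0, "rz": -0.262, "gripper": 0},
  {"x": 0.19, "y": 0.755, "z": 0.29, "rx": 0, "ry": 0, "rz": -0.262, "gripper": 0},
  {"x": 0.19, "y": 0.755, "z": 0.29, "rx": 0, "ry": 0, "rz": -0.262, "gripper": 0},
  {"x": 0.19, "y": 0.755, "z": 0.4, "rx": 0, "ry": 0, "rz": -0.262, "gripper": 0},
  {"x": 0.19, "y": 0.755, "z": 0.6, "rx": 0, "ry": 0, "rz": -0.262, "gripper": 0},
  {"x": 0.19, "y": 0.755, "z": 0.695, "rx": 0, "ry": 0, "rz": -0.262, "gripper": 0},
  {"x": 0.19, "y": 0.755, "z": 0.695, "rx": 0, "ry": 0, "rz": -0.262, "gripper": 0},
  {"x": 0.19, "y": 0.755, "z": 0.695, "rx": 0, "ry": 0, "rz": -0.262, "gripper": -1},
  {"x": 0.19, "y": 0.755, "z": 0.695, "rx": 0, "ry": 0, "rz": -0.262, "gripper": -1},
  {"x": 0.19, "y": 0.755, "z": 0.695, "rx": 0, "ry": 0, "rz": -0.262, "gripper": -1},
  {"x": 0.19, "y": 0.755, "z": 0.695, "rx": 0, "ry": 0, "rz": -0.262, "gripper": -1},
])

```text
time_s: 6.55
eef_pos: [461.7, 242.1, 30.5]
eef_rot: [-3.136, 0.005, -2.57]
force: [-1.2, -0.1, 6.2]
width: 0.204
grasp_force: 59.3
```

Emit:
servo_tool([
  {"x": 0, "y": 0, "z": 0, "rx": 0, "ry": 0, "rz": 0, "gripper": -1},
  {"x": 0, "y": 0, "z": 0, "rx": 0, "ry": 0, "rz": 0, "gripper": -1},
])

```text
time_s: 6.72
eef_pos: [461.7, 242.1, 30.5]
eef_rot: [-3.136, 0.004, -2.57]
force: [-0.9, -1.7, 8.3]
width: 0.206
grasp_force: 59.5
```

```bash
python3 g.py 460,243,150,3.717 550,112,190,3.33,0.78,0.175 630,114,125,3.33,0.78,0.175
```

```text
t 6.72 q [ 0.49  0.21 -0.44  0.91 -0.01 -0.09] pos [461.7 242.1  30.5] rot [-3.136  0.004 -2.57 ] w 0.206 F [-0.9 -1.7  8.3]
460,243,150,3.717 shift [ 0.002  0.005 -0.598] turn [-0.004  0.003 -0.002] rows 2.9 0.1
550,112,190,3.33,0.78,0.175 shift [-0.023 -0.79  -0.793] turn [ 0.099 -0.486  0.232] rows 5.4 6.9
630,114,125,3.33,0.78,0.175 shift [-0.363 -0.997 -0.466] turn [ 0.099 -0.486  0.232] rows 5.6 6.9
```

Emit:
servo_tool([
  {"x": 0, "y": 0, "z": -0.2, "rx": 0, "ry": 0, "rz": 0, "gripper": -1},
  {"x": 0, "y": 0, "z": -0.4, "rx": 0, "ry": 0, "rz": 0, "gripper": -1},
  {"x": 0, "y": 0, "z": -0.6, "rx": 0, "ry": 0, "rz": 0, "gripper": -1},
  {"x": 0, "y": 0, "z": -0.75, "rx": 0, "ry": 0, "rz": 0, "gripper": -1},
  {"x": -0.023, "y": -0.79, "z": -0.79, "rx": 0.1, "ry": -0.486, "rz": 0.232, "gripper": -1},
  {"x": -0.023, "y": -0.79, "z": -0.79, "rx": 0.1, "ry": -0.486, "rz": 0.232, "gripper": -1},
  {"x": -0.023, "y": -0.79, "z": -0.79, "rx": 0.1, "ry": -0.486, "rz": 0.232, "gripper": -1},
  {"x": -0.023, "y": -0.79, "z": -0.79, "rx": 0.1, "ry": -0.486, "rz": 0.232, "gripper": -1},
  {"x": -0.023, "y": -0.79, "z": -0.79, "rx": 0.1, "ry": -0.486, "rz": 0.232, "gripper": -1},
  {"x": -0.023, "y": -0.79, "z": -0.79, "rx": 0.1, "ry": -0.486, "rz": 0.232, "gripper": -1},
  {"x": -0.023, "y": -0.79, "z": -0.79, "rx": 0.1, "ry": -0.486, "rz": 0.232, "gripper": -1},
  {"x": -0.023, "y": -0.79, "z": -0.79, "rx": 0.1, "ry": -0.486, "rz": 0.232, "gripper": -1},
])

```text
time_s: 7.72
eef_pos: [543.3, 110.3, 180.4]
eef_rot: [-3.125, 0.772, -2.947]
force: [-1.7, -0.4, -3.1]
width: 0.209
grasp_force: 59.0
```

```bash
python3 g.py 630,110.5,127,3.33,0.78,0.175
```

```text
t 7.72 q [ 0.22 -0.32 -0.86  0.26 -0.03  0.01] pos [543.3 110.3 180.4] rot [-3.125  0.772 -2.947] w 0.209 F [-1.7 -0.4 -3.1]
630,110.5,127,3.33,0.78,0.175 shift [-0.119 -0.075  0.489] turn [-0.002 -0.005  0.   ] rows 2.4 0.1
```

Emit:
servo_tool([
  {"x": -0.12, "y": -0.075, "z": 0.2, "rx": 0, "ry": 0, "rz": 0, "gripper": -1},
  {"x": -0.12, "y": -0.075, "z": 0.4, "rx": 0, "ry": 0, "rz": 0, "gripper": -1},
  {"x": -0.12, "y": -0.075, "z": 0.47, "rx": 0, "ry": 0, "rz": 0, "gripper": -1},
  {"x": -0.12, "y": -0.075, "z": 0.47, "rx": 0, "ry": 0, "rz": 0, "gripper": -1},
  {"x": -0.12, "y": -0.075, "z": 0.47, "rx": 0, "ry": 0, "rz": 0, "gripper": -1},
])

```text
time_s: 8.13
eef_pos: [634.7, 112.1, 136.7]
eef_rot: [-3.124, 0.773, -2.943]
force: [-0.8, 0.2, 0.4]
width: 0.206
grasp_force: 59.0
```

```bash
python3 g.py 630,110.5,127,3.33,0.78,0.175;  python3 - <<'E'
from h import *
from rig import eyes
t=eyes.read_camera("top")["color"][:,:,::-1];s=eyes.read_camera("scene")["color"][:,:,::-1]
cv2.imwrite("pics/m5.png",np.hstack([tile(t,230,150,4,400,400),tile(s,190,130,3,400,400)]))
E
```

```text
t 8.13 q [ 0.18 -0.08 -0.79  0.09 -0.   -0.02] pos [634.7 112.1 136.7] rot [-3.124  0.773 -2.943] w 0.206 F [-0.8  0.2  0.4]
630,110.5,127,3.33,0.78,0.175 shift [ 0.052 -0.003  0.018] turn [-0.001 -0.004  0.002] rows 0.3 0.1
```

View pics/m5.png

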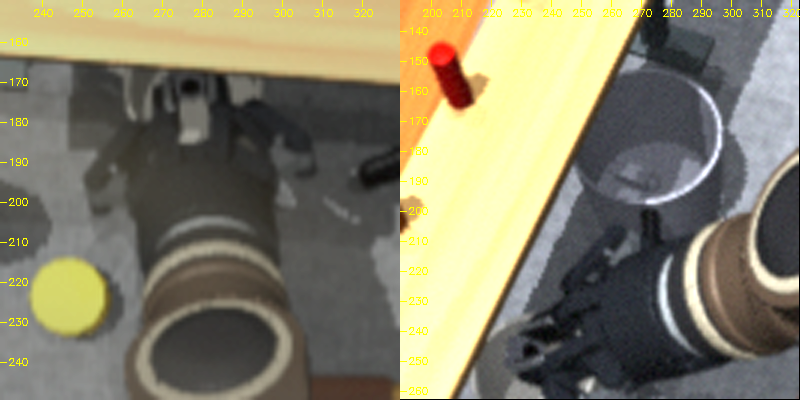

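The nut sits over the mug (top (278,170), scene (231,247)), and spacer B is visible in the pot at scene (272,189). Release.

Emit:
servo_tool([
  {"x": 0.04, "y": 0, "z": 0.02, "rx": 0, "ry": 0, "rz": 0, "gripper": -1},
  {"x": 0.04, "y": 0, "z": 0.02, "rx": 0, "ry": 0, "rz": 0, "gripper": -1},
  {"x": 0.04, "y": 0, "z": 0.02, "rx": 0, "ry": 0, "rz": 0, "gripper": -0.2},
  {"x": 0.04, "y": 0, "z": 0.02, "rx": 0, "ry": 0, "rz": 0, "gripper": -0.2},
  {"x": 0.04, "y": 0, "z": 0.02, "rx": 0, "ry": 0, "rz": 0, "gripper": -0.2},
  {"x": 0.04, "y": 0, "z": 0.02, "rx": 0, "ry": 0, "rz": 0, "gripper": -0.2},
  {"x": 0, "y": 0, "z": -0.3, "rx": 0, "ry": 0, "rz": 0, "gripper": -0.2},
  {"x": 0, "y": 0, "z": -0.55, "rx": 0, "ry": 0, "rz": 0, "gripper": 0},
  {"x": 0, "y": 0, "z": -0.55, "rx": 0, "ry": 0, "rz": 0, "gripper": 0},
])

```text
time_s: 8.98
eef_pos: [556.8, 98.5, 217.0]
eef_rot: [-3.125, 0.777, -2.945]
force: [1.1, 0.1, 0.6]
width: 0.501
grasp_force: 0.0
```

```bash
python3 g.py 471,30,140,1.584 471,30,33,1.584
```

```text
t 8.98 q [ 0.18 -0.33 -0.79  0.33 -0.   -0.01] pos [556.8  98.5 217. ] rot [-3.125  0.777 -2.945] w 0.501 F [1.1 0.1 0.6]
471,30,140,1.584 shift [ 0.618 -0.253 -0.063] turn [0.423 0.367 1.05 ] rows 3.2 15.0
471,30,33,1.584 shift [ 0.993 -0.247  0.318] turn [0.423 0.367 1.05 ] rows 5.1 15.0
```

Emit:
servo_tool([
  {"x": 0.6, "y": -0.25, "z": -0.06, "rx": 0.42, "ry": 0.367, "rz": 1.0, "gripper": 0},
  {"x": 0.6, "y": -0.25, "z": -0.06, "rx": 0.42, "ry": 0.367, "rz": 1.0, "gripper": 0},
  {"x": 0.6, "y": -0.25, "z": -0.06, "rx": 0.42, "ry": 0.367, "rz": 1.0, "gripper": 0},
  {"x": 0.6, "y": -0.25, "z": -0.06, "rx": 0.42, "ry": 0.367, "rz": 1.0, "gripper": 0},
  {"x": 0.6, "y": -0.25, "z": -0.06, "rx": 0.42, "ry": 0.367, "rz": 1.0, "gripper": 0},
  {"x": 0.6, "y": -0.25, "z": -0.06, "rx": 0.42, "ry": 0.367, "rz": 1.0, "gripper": 0},
  {"x": 0.6, "y": -0.25, "z": -0.06, "rx": 0.42, "ry": 0.367, "rz": 1.0, "gripper": 0},
  {"x": 0.6, "y": -0.25, "z": -0.06, "rx": 0.42, "ry": 0.367, "rz": 1.0, "gripper": 0},
  {"x": 0.6, "y": -0.25, "z": -0.06, "rx": 0.42, "ry": 0.367, "rz": 1.0, "gripper": 0},
  {"x": 0.6, "y": -0.25, "z": -0.06, "rx": 0.42, "ry": 0.367, "rz": 1.0, "gripper": 0},
  {"x": 0.6, "y": -0.25, "z": -0.06, "rx": 0.42, "ry": 0.367, "rz": 1.0, "gripper": 0},
  {"x": 0.6, "y": -0.25, "z": -0.06, "rx": 0.42, "ry": 0.367, "rz": 1.0, "gripper": 0},
])

```text
time_s: 9.98
eef_pos: [475.2, 31.7, 141.2]
eef_rot: [3.055, 0.132, 1.908]
force: [0.1, -0.3, 0.4]
width: 0.5
grasp_force: 0.0
```

Emit:
servo_tool([
  {"x": 0, "y": 0, "z": 0, "rx": 0, "ry": 0, "rz": 0.0, "gripper": 0.2},
  {"x": 0, "y": 0, "z": 0, "rx": 0, "ry": 0, "rz": 0.0, "gripper": 0.2},
  {"x": 0, "y": 0, "z": 0, "rx": 0, "ry": 0, "rz": 0.0, "gripper": 0.2},
])

```text
time_s: 10.23
eef_pos: [474.6, 31.3, 140.4]
eef_rot: [3.054, 0.135, 1.915]
force: [-0.2, -0.3, 0.1]
width: 0.598
grasp_force: 0.0
```

```bash
python3 g.py 471,25,80,1.584 471,25,34,1.584
```

```text
t 10.23 q [ 0.13 -0.03 -0.46  1.02 -0.11  1.34] pos [474.6  31.3 140.4] rot [3.054 0.135 1.915] w 0.598 F [-0.2 -0.3  0.1]
471,25,80,1.584 shift [ 0.017 -0.054  0.299] turn [0.069 0.076 0.214] rows 1.5 3.0
471,25,34,1.584 shift [ 0.048 -0.074  0.526] turn [0.069 0.076 0.214] rows 2.6 3.0
```

Emit:
servo_tool([
  {"x": 0.017, "y": -0.054, "z": 0.299, "rx": 0.069, "ry": 0.076, "rz": 0.214, "gripper": 0},
  {"x": 0.017, "y": -0.054, "z": 0.299, "rx": 0.069, "ry": 0.076, "rz": 0.214, "gripper": 0},
  {"x": 0.017, "y": -0.054, "z": 0.299, "rx": 0.069, "ry": 0.076, "rz": 0.214, "gripper": 0},
  {"x": 0.017, "y": -0.054, "z": 0.299, "rx": 0.069, "ry": 0.076, "rz": 0.214, "gripper": 0},
  {"x": 0.048, "y": -0.074, "z": 0.52, "rx": 0.069, "ry": 0.076, "rz": 0.214, "gripper": 0},
  {"x": 0.048, "y": -0.074, "z": 0.52, "rx": 0.069, "ry": 0.076, "rz": 0.214, "gripper": 0},
  {"x": 0.048, "y": -0.074, "z": 0.52, "rx": 0.069, "ry": 0.076, "rz": 0.214, "gripper": 0},
  {"x": 0.048, "y": -0.074, "z": 0.52, "rx": 0.069, "ry": 0.076, "rz": 0.214, "gripper": 0},
])

```text
time_s: 10.9
eef_pos: [470.8, 25.5, 36.6]
eef_rot: [3.141, -0.001, 1.584]
force: [0.6, -0.2, 0.5]
width: 0.5
grasp_force: 0.0
```

```bash
python3 g.py 471,25,34,1.584
```

```text
t 10.9 q [ 0.05  0.12 -0.53  0.91  0.    1.61] pos [470.8  25.5  36.6] rot [ 3.141e+00 -1.000e-03  1.584e+00] w 0.5 F [ 0.6 -0.2  0.5]
471,25,34,1.584 shift [-0.002  0.001  0.013] turn [ 0.001 -0.     0.   ] rows 0.1 0.0
```

Grip the pick and lift it 75 mm.

Emit:
servo_tool([
  {"x": 0, "y": 0, "z": 0.013, "rx": 0, "ry": 0, "rz": 0, "gripper": 0},
  {"x": 0, "y": 0, "z": 0.013, "rx": 0, "ry": 0, "rz": 0, "gripper": -1},
  {"x": 0, "y": 0, "z": 0.013, "rx": 0, "ry": 0, "rz": 0, "gripper": -1},
  {"x": 0, "y": 0, "z": 0.013, "rx": 0, "ry": 0, "rz": 0, "gripper": -1},
  {"x": 0, "y": 0, "z": 0.013, "rx": 0, "ry": 0, "rz": 0, "gripper": -1},
  {"x": 0, "y": 0, "z": 0.013, "rx": 0, "ry": 0, "rz": 0, "gripper": -1},
  {"x": 0, "y": 0, "z": 0.013, "rx": 0, "ry": 0, "rz": 0, "gripper": -1},
])

```text
time_s: 11.48
eef_pos: [471.9, 25.4, 34.3]
eef_rot: [3.139, -0.002, 1.582]
force: [-0.7, -0.4, 7.4]
width: 0.265
grasp_force: 59.8
```

Emit:
servo_tool([
  {"x": 0, "y": 0, "z": -0.1, "rx": 0, "ry": 0, "rz": 0, "gripper": -1},
  {"x": 0, "y": 0, "z": -0.2, "rx": 0, "ry": 0, "rz": 0, "gripper": -1},
  {"x": 0, "y": 0, "z": -0.3, "rx": 0, "ry": 0, "rz": 0, "gripper": -1},
  {"x": 0, "y": 0, "z": -0.375, "rx": 0, "ry": 0, "rz": 0, "gripper": -1},
  {"x": 0, "y": 0, "z": -0.375, "rx": 0, "ry": 0, "rz": 0, "gripper": -1},
])

```text
time_s: 11.9
eef_pos: [472.9, 25.2, 111.3]
eef_rot: [3.136, -0.001, 1.582]
force: [1.2, -0.2, -1.2]
width: 0.259
grasp_force: 59.2
```

```bash
python3 g.py 439,-166,108,1.584
```

```text
t 11.9 q [ 0.05  0.07 -0.42  1.08  0.    1.61] pos [472.9  25.2 111.3] rot [ 3.136e+00 -1.000e-03  1.582e+00] w 0.259 F [ 1.2 -0.2 -1.2]
439,-166,108,1.584 shift [-0.954 -0.181  0.014] turn [ 0.003 -0.001 -0.001] rows 4.7 0.0
```

Emit:
servo_tool([
  {"x": -0.2, "y": -0.04, "z": 0, "rx": 0, "ry": 0, "rz": 0, "gripper": -1},
  {"x": -0.4, "y": -0.08, "z": 0, "rx": 0, "ry": 0, "rz": 0, "gripper": -1},
  {"x": -0.6, "y": -0.12, "z": 0, "rx": 0, "ry": 0, "rz": 0, "gripper": -1},
  {"x": -0.8, "y": -0.16, "z": 0, "rx": 0, "ry": 0, "rz": 0, "gripper": -1},
  {"x": -0.954, "y": -0.19, "z": 0.01, "rx": 0, "ry": 0, "rz": 0, "gripper": -1},
  {"x": -0.954, "y": -0.19, "z": 0.01, "rx": 0, "ry": 0, "rz": 0, "gripper": -1},
  {"x": -0.954, "y": -0.19, "z": 0.01, "rx": 0, "ry": 0, "rz": 0, "gripper": -1},
  {"x": -0.954, "y": -0.19, "z": 0.01, "rx": 0, "ry": 0, "rz": 0, "gripper": -1},
])

```text
time_s: 12.57
eef_pos: [434.7, -165.8, 104.9]
eef_rot: [-3.14, -0.002, 1.581]
force: [0.1, 0.4, -0.2]
width: 0.261
grasp_force: 59.1
```

```bash
python3 g.py; python3 - <<'E'
from h import *
from rig import eyes
for n in("top","scene"):
    c=eyes.read_camera(n); np.savez(n+"2.npz",**{k:np.array(v) for k,v in c.items()})
t=load("top2.npz")["color"][:,:,::-1];s=load("scene2.npz")["color"][:,:,::-1]
cv2.imwrite("pics/m6.png",np.hstack([tile(t,400,232,5,400,300),tile(s,340,90,5,400,400)[:300]]) if 0 else np.hstack([tile(t,398,232,5,400,400),tile(s,335,95,5,400,400)]))
E
```

```text
t 12.57 q [-0.37  0.06 -0.44  1.07  0.    1.19] pos [ 434.7 -165.8  104.9] rot [-3.140e+00 -2.000e-03  1.581e+00] w 0.261 F [ 0.1  0.4 -0.2]
```

View pics/m6.png

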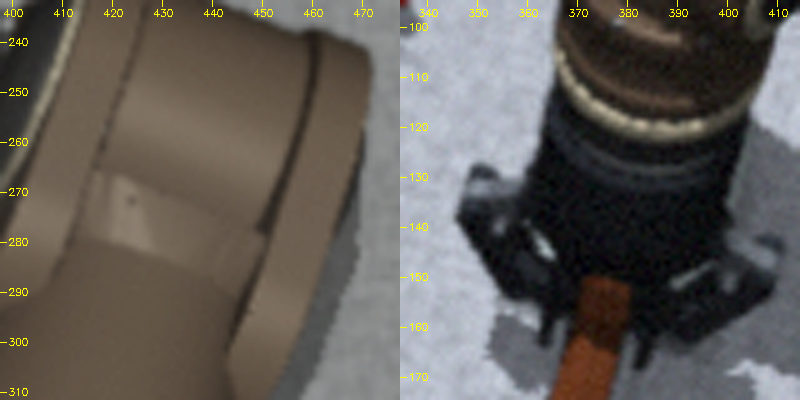

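The hook is hidden by the forearm (top) and the gripper (scene), so I go by the kinematics (margins of 7 and 10 mm) and check by force while lowering.

```bash
python3 g.py 439.5,-167,104,1.584 439.5,-167,62,1.584 439.5,-167,35.5,1.584
```

```text
t 12.67 q [-0.36  0.06 -0.44  1.07  0.    1.19] pos [ 435.1 -165.1  105.2] rot [-3.141e+00 -2.000e-03  1.583e+00] w 0.261 F [ 0.4  0.3 -2. ]
439.5,-167,104,1.584 shift [-0.01   0.022  0.006] turn [-0.001 -0.001 -0.   ] rows 0.1 0.0
439.5,-167,62,1.584 shift [-0.01   0.022  0.216] turn [-0.001 -0.001 -0.   ] rows 1.0 0.0
439.5,-167,35.5,1.584 shift [-0.01   0.022  0.349] turn [-0.001 -0.001 -0.   ] rows 1.7 0.0
```

Emit:
servo_tool([
  {"x": -0.01, "y": 0.02, "z": 0, "rx": 0, "ry": 0, "rz": 0, "gripper": -1},
  {"x": -0.01, "y": 0.022, "z": 0, "rx": 0, "ry": 0, "rz": 0, "gripper": -1},
  {"x": -0.01, "y": 0.022, "z": 0, "rx": 0, "ry": 0, "rz": 0, "gripper": -1},
  {"x": -0.01, "y": 0.022, "z": 0.05, "rx": 0, "ry": 0, "rz": 0, "gripper": -1},
  {"x": -0.01, "y": 0.022, "z": 0.1, "rx": 0, "ry": 0, "rz": 0, "gripper": -1},
  {"x": -0.01, "y": 0.022, "z": 0.14, "rx": 0, "ry": 0, "rz": 0, "gripper": -1},
  {"x": -0.01, "y": 0.022, "z": 0.18, "rx": 0, "ry": 0, "rz": 0, "gripper": -1},
  {"x": -0.01, "y": 0.022, "z": 0.2, "rx": 0, "ry": 0, "rz": 0, "gripper": -1},
  {"x": -0.01, "y": 0.022, "z": 0.2, "rx": 0, "ry": 0, "rz": 0, "gripper": -1},
  {"x": -0.01, "y": 0.022, "z": 0.2, "rx": 0, "ry": 0, "rz": 0, "gripper": -1},
])

```text
time_s: 13.5
eef_pos: [439.2, -167.9, 65.2]
eef_rot: [-3.14, -0.002, 1.582]
force: [0.2, -0.7, -0.7]
width: 0.262
grasp_force: 59.1
```

```bash
python3 g.py 439.5,-167,35.5,1.584
```

```text
t 13.5 q [-0.37  0.1  -0.49  0.98  0.    1.19] pos [ 439.2 -167.9   65.2] rot [-3.140e+00 -2.000e-03  1.582e+00] w 0.262 F [ 0.2 -0.7 -0.7]
439.5,-167,35.5,1.584 shift [0.004 0.002 0.149] turn [-0.001 -0.001 -0.001] rows 0.7 0.0
```

Emit:
servo_tool([
  {"x": 0, "y": 0, "z": 0.03, "rx": 0, "ry": 0, "rz": 0, "gripper": -1},
  {"x": 0, "y": 0, "z": 0.06, "rx": 0, "ry": 0, "rz": 0, "gripper": -1},
  {"x": 0, "y": 0, "z": 0.09, "rx": 0, "ry": 0, "rz": 0, "gripper": -1},
  {"x": 0, "y": 0, "z": 0.12, "rx": 0, "ry": 0, "rz": 0, "gripper": -1},
  {"x": 0, "y": 0, "z": 0.145, "rx": 0, "ry": 0, "rz": 0, "gripper": -1},
  {"x": 0, "y": 0, "z": 0.145, "rx": 0, "ry": 0, "rz": 0, "gripper": -1},
  {"x": 0, "y": 0, "z": 0.145, "rx": 0, "ry": 0, "rz": 0, "gripper": -1},
])

```text
time_s: 14.08
eef_pos: [439.1, -167.8, 36.1]
eef_rot: [-3.14, -0.002, 1.582]
force: [1.2, -0.2, -1.4]
width: 0.262
grasp_force: 59.1
```

```bash
python3 g.py 439,-67,36,1.584
```

```text
t 14.08 q [-0.37  0.12 -0.54  0.91  0.    1.19] pos [ 439.1 -167.8   36.1] rot [-3.140e+00 -2.000e-03  1.582e+00] w 0.262 F [ 1.2 -0.2 -1.4]
439,-67,36,1.584 shift [0.504 0.005 0.001] turn [-0.001 -0.001 -0.001] rows 2.4 0.0
```

Emit:
servo_tool([
  {"x": 0.04, "y": 0, "z": 0, "rx": 0, "ry": 0, "rz": 0, "gripper": -1},
  {"x": 0.08, "y": 0, "z": 0, "rx": 0, "ry": 0, "rz": 0, "gripper": -1},
  {"x": 0.12, "y": 0, "z": 0, "rx": 0, "ry": 0, "rz": 0, "gripper": -1},
  {"x": 0.16, "y": 0, "z": 0, "rx": 0, "ry": 0, "rz": 0, "gripper": -1},
  {"x": 0.2, "y": 0, "z": 0, "rx": 0, "ry": 0, "rz": 0, "gripper": -1},
  {"x": 0.25, "y": 0, "z": 0, "rx": 0, "ry": 0, "rz": 0, "gripper": -1},
  {"x": 0.3, "y": 0, "z": 0, "rx": 0, "ry": 0, "rz": 0, "gripper": -1},
  {"x": 0.35, "y": 0, "z": 0, "rx": 0, "ry": 0, "rz": 0, "gripper": -1},
  {"x": 0.4, "y": 0, "z": 0, "rx": 0, "ry": 0, "rz": 0, "gripper": -1},
  {"x": 0.45, "y": 0, "z": 0, "rx": 0, "ry": 0, "rz": 0, "gripper": -1},
  {"x": 0.5, "y": 0, "z": 0, "rx": 0, "ry": 0, "rz": 0, "gripper": -1},
  {"x": 0.55, "y": 0, "z": 0, "rx": 0, "ry": 0, "rz": 0, "gripper": -1},
])

```text
time_s: 15.08
eef_pos: [438.2, -56.9, 36.7]
eef_rot: [-3.141, -0.001, 1.582]
force: [-0.6, -1.4, -0.6]
width: 0.265
grasp_force: 59.1
```

Emit:
servo_tool([
  {"x": 0, "y": 0, "z": 0, "rx": 0, "ry": 0, "rz": 0, "gripper": -1},
  {"x": 0, "y": 0, "z": 0, "rx": 0, "ry": 0, "rz": 0, "gripper": -1},
  {"x": 0, "y": 0, "z": -0.1, "rx": 0, "ry": 0, "rz": 0, "gripper": -1},
  {"x": 0, "y": 0, "z": -0.2, "rx": 0, "ry": 0, "rz": 0, "gripper": -1},
  {"x": 0, "y": 0, "z": -0.2, "rx": 0, "ry": 0, "rz": 0, "gripper": -1},
])

```text
time_s: 15.5
eef_pos: [440.3, -58.6, 79.9]
eef_rot: [3.137, -0.0, 1.581]
force: [0.9, -0.3, -0.5]
width: 0.264
grasp_force: 59.2
```

```bash
python3 g.py 500,40,75,1.584 500,40,36,1.584
```

```text
t 15.5 q [-0.13  0.03 -0.53  1.    0.    1.43] pos [440.3 -58.6  79.9] rot [ 3.137 -0.     1.581] w 0.264 F [ 0.9 -0.3 -0.5]
500,40,75,1.584 shift [0.49  0.304 0.026] turn [ 0.003 -0.    -0.002] rows 2.8 0.0
500,40,36,1.584 shift [0.49  0.303 0.221] turn [ 0.003 -0.    -0.002] rows 3.0 0.0
```

Emit:
servo_tool([
  {"x": 0.17, "y": 0.1, "z": 0, "rx": 0, "ry": 0, "rz": 0, "gripper": -1},
  {"x": 0.34, "y": 0.2, "z": 0, "rx": 0, "ry": 0, "rz": 0, "gripper": -1},
  {"x": 0.49, "y": 0.3, "z": 0.02, "rx": 0, "ry": 0, "rz": 0, "gripper": -1},
  {"x": 0.49, "y": 0.3, "z": 0.02, "rx": 0, "ry": 0, "rz": 0, "gripper": -1},
  {"x": 0.49, "y": 0.3, "z": 0.08, "rx": 0, "ry": 0, "rz": 0, "gripper": -1},
  {"x": 0.49, "y": 0.3, "z": 0.14, "rx": 0, "ry": 0, "rz": 0, "gripper": -1},
  {"x": 0.49, "y": 0.3, "z": 0.18, "rx": 0, "ry": 0, "rz": 0, "gripper": -1},
  {"x": 0.49, "y": 0.3, "z": 0.2, "rx": 0, "ry": 0, "rz": 0, "gripper": -1},
  {"x": 0.49, "y": 0.3, "z": 0.22, "rx": 0, "ry": 0, "rz": 0, "gripper": -1},
  {"x": 0.49, "y": 0.3, "z": 0.22, "rx": 0, "ry": 0, "rz": 0, "gripper": -1},
  {"x": 0.49, "y": 0.3, "z": 0.22, "rx": 0, "ry": 0, "rz": 0, "gripper": -1},
])

```text
time_s: 16.42
eef_pos: [496.2, 40.2, 34.3]
eef_rot: [-3.14, -0.001, 1.581]
force: [-8.1, -0.4, 14.1]
width: 0.264
grasp_force: 61.3
```

```bash
python3 g.py 500,40,36,1.584
```

```text
t 16.42 q [ 0.08  0.17 -0.48  0.92  0.    1.64] pos [496.2  40.2  34.3] rot [-3.140e+00 -1.000e-03  1.581e+00] w 0.264 F [-8.1 -0.4 14.1]
500,40,36,1.584 shift [-0.001  0.019 -0.008] turn [-0.001 -0.001 -0.002] rows 0.1 0.0
```

Resting on the bench. I release, rise and look for spacer A.

Emit:
servo_tool([
  {"x": 0, "y": 0, "z": -0.01, "rx": 0, "ry": 0, "rz": 0, "gripper": -1},
  {"x": 0, "y": 0, "z": -0.01, "rx": 0, "ry": 0, "rz": 0, "gripper": 0},
  {"x": 0, "y": 0, "z": -0.01, "rx": 0, "ry": 0, "rz": 0, "gripper": 0},
  {"x": 0, "y": 0, "z": -0.01, "rx": 0, "ry": 0, "rz": 0, "gripper": 0},
  {"x": 0, "y": 0, "z": -0.01, "rx": 0, "ry": 0, "rz": 0, "gripper": 0},
  {"x": 0, "y": 0, "z": -0.15, "rx": 0, "ry": 0, "rz": 0, "gripper": 0},
  {"x": 0, "y": 0, "z": -0.35, "rx": 0, "ry": 0, "rz": 0, "gripper": 0},
  {"x": 0.3, "y": -0.2, "z": -0.6, "rx": 0, "ry": 0, "rz": 0, "gripper": 0},
  {"x": 0.4, "y": -0.2, "z": -0.6, "rx": 0, "ry": 0, "rz": 0, "gripper": 0},
  {"x": 0.4, "y": -0.2, "z": -0.6, "rx": 0, "ry": 0, "rz": 0, "gripper": 0},
])

```text
time_s: 17.25
eef_pos: [456.1, 122.2, 155.8]
eef_rot: [3.139, -0.003, 1.582]
force: [0.6, 0.3, -0.6]
width: 0.498
grasp_force: 0.0
```

```bash
python3 g.py; python3 - <<'E'
from h import *
from rig import eyes
for n in("top","scene"):
    c=eyes.read_camera(n); np.savez(n+"3.npz",**{k:np.array(v) for k,v in c.items()})
t=load("top3.npz")["color"][:,:,::-1];s=load("scene3.npz")["color"][:,:,::-1]
cv2.imwrite("pics/m7.png",np.vstack([np.hstack([tile(t,370,230,5),tile(s,340,120,4)]),np.hstack([tile(t,250,165,3.1),tile(s,195,150,2.3)])]))
E
```

```text
t 17.25 q [ 0.26  0.04 -0.35  1.18  0.    1.82] pos [456.1 122.2 155.8] rot [ 3.139e+00 -3.000e-03  1.582e+00] w 0.498 F [ 0.6  0.3 -0.6]
```

View pics/m7.png

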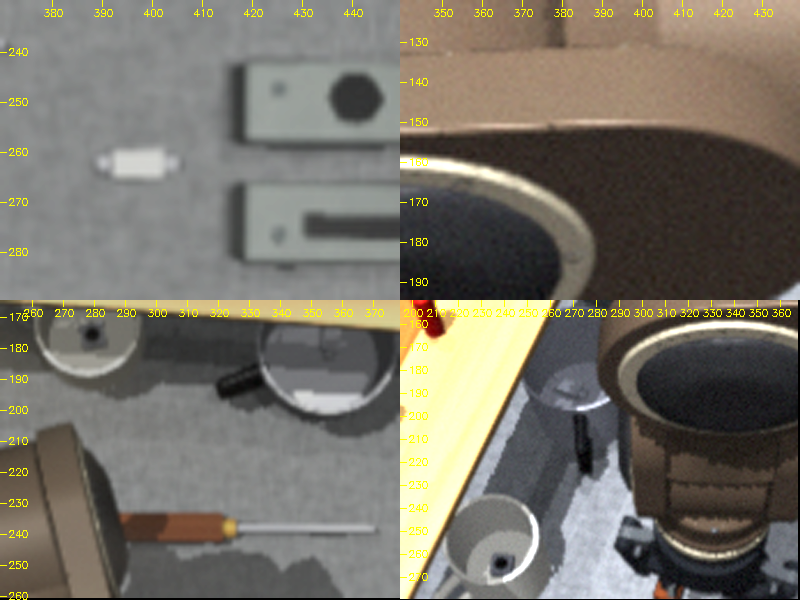

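The nut is in the mug (top (280,175)), spacer B in the pot, the pick lies free with its tip at top (374,238), and spacer A lies out of the channel with ends at top (388.9,261.9) and (405.5,262.1).

```bash
python3 - <<'E'
from h import *
t=load("top3.npz")
print(onz(t,(388.9,261.9),7),onz(t,(405.5,262.1),7))
E
python3 g.py 441,-184,120,1.582 441,-184,31,1.582
```

```text
[ 436.91901073 -165.17406523    7.        ] [ 436.80428514 -207.49319216    7.        ]
t 17.35 q [ 0.26  0.04 -0.35  1.18  0.    1.82] pos [456.4 122.3 155. ] rot [ 3.139e+00 -3.000e-03  1.585e+00] w 0.502 F [ 0.  -0.8 -0.6]
441,-184,120,1.582 shift [-1.531 -0.1    0.171] turn [ 0.002 -0.002  0.002] rows 7.4 0.0
441,-184,31,1.582 shift [-1.532 -0.101  0.616] turn [ 0.002 -0.002  0.002] rows 7.9 0.0
```

Emit:
servo_tool([
  {"x": -0.2, "y": -0.01, "z": 0, "rx": 0, "ry": 0, "rz": 0, "gripper": 0},
  {"x": -0.4, "y": -0.03, "z": 0, "rx": 0, "ry": 0, "rz": 0, "gripper": 0},
  {"x": -0.6, "y": -0.05, "z": 0, "rx": 0, "ry": 0, "rz": 0, "gripper": 0},
  {"x": -0.8, "y": -0.07, "z": 0, "rx": 0, "ry": 0, "rz": 0, "gripper": 0},
  {"x": -1, "y": -0.09, "z": 0, "rx": 0, "ry": 0, "rz": 0, "gripper": 0},
  {"x": -1, "y": -0.09, "z": 0, "rx": 0, "ry": 0, "rz": 0, "gripper": 0},
])

```text
time_s: 17.85
eef_pos: [439.5, -86.3, 151.9]
eef_rot: [-3.14, 0.001, 1.574]
force: [-0.1, 1.0, 0.2]
width: 0.5
grasp_force: 0.0
```

```bash
python3 g.py 439,-186,80,1.575 439,-186,31,1.575
```

```text
t 17.85 q [-0.19  0.   -0.4   1.17 -0.    1.37] pos [439.5 -86.3 151.9] rot [-3.140e+00  1.000e-03  1.574e+00] w 0.5 F [-0.1  1.   0.2]
439,-186,80,1.575 shift [-0.498 -0.003  0.36 ] turn [-0.001  0.001 -0.001] rows 2.9 0.0
439,-186,31,1.575 shift [-0.497 -0.003  0.605] turn [-0.001  0.001 -0.001] rows 3.8 0.0
```

Emit:
servo_tool([
  {"x": -0.2, "y": 0, "z": 0.1, "rx": 0, "ry": 0, "rz": 0, "gripper": 0},
  {"x": -0.4, "y": 0, "z": 0.25, "rx": 0, "ry": 0, "rz": 0, "gripper": 0},
  {"x": -0.498, "y": 0, "z": 0.36, "rx": 0, "ry": 0, "rz": 0, "gripper": 0},
  {"x": -0.498, "y": 0, "z": 0.36, "rx": 0, "ry": 0, "rz": 0, "gripper": 0},
  {"x": -0.498, "y": 0, "z": 0.36, "rx": 0, "ry": 0, "rz": 0, "gripper": 0},
  {"x": -0.498, "y": 0, "z": 0.5, "rx": 0, "ry": 0, "rz": 0, "gripper": 0},
  {"x": -0.498, "y": 0, "z": 0.6, "rx": 0, "ry": 0, "rz": 0, "gripper": 0},
  {"x": -0.498, "y": 0, "z": 0.605, "rx": 0, "ry": 0, "rz": 0, "gripper": 0},
  {"x": -0.498, "y": 0, "z": 0.605, "rx": 0, "ry": 0, "rz": 0, "gripper": 0},
])

```text
time_s: 18.6
eef_pos: [441.2, -178.6, 31.6]
eef_rot: [-3.14, -0.002, 1.583]
force: [0.4, -0.3, 0.4]
width: 0.501
grasp_force: 0.0
```

Emit:
servo_tool([
  {"x": 0, "y": 0, "z": 0, "rx": 0, "ry": 0, "rz": 0, "gripper": -1},
  {"x": 0, "y": 0, "z": 0, "rx": 0, "ry": 0, "rz": 0, "gripper": -1},
  {"x": 0, "y": 0, "z": 0, "rx": 0, "ry": 0, "rz": 0, "gripper": -1},
  {"x": 0, "y": 0, "z": 0, "rx": 0, "ry": 0, "rz": 0, "gripper": -1},
  {"x": 0, "y": 0, "z": 0, "rx": 0, "ry": 0, "rz": 0, "gripper": -1},
  {"x": 0, "y": 0, "z": 0, "rx": 0, "ry": 0, "rz": 0, "gripper": -1},
])

```text
time_s: 19.1
eef_pos: [442.7, -179.6, 33.4]
eef_rot: [3.139, -0.001, 1.582]
force: [-0.6, 1.2, 5.4]
width: 0.125
grasp_force: 58.6
```

```bash
python3 g.py 439,-180,170,1.575 550,-62,195,3.03,0.78,-0.11
```

```text
t 19.1 q [-0.39  0.14 -0.53  0.91  0.    1.17] pos [ 442.7 -179.6   33.4] rot [ 3.139e+00 -1.000e-03  1.582e+00] w 0.125 F [-0.6  1.2  5.4]
439,-180,170,1.575 shift [-0.001 -0.017 -0.683] turn [ 0.002 -0.     0.005] rows 3.3 0.1
550,-62,195,3.03,0.78,-0.11 shift [ 0.582  0.545 -0.806] turn [-0.357 -0.404 -0.872] rows 5.4 12.9
```

Emit:
servo_tool([
  {"x": 0, "y": 0, "z": -0.2, "rx": 0, "ry": 0, "rz": 0, "gripper": -1},
  {"x": 0, "y": 0, "z": -0.4, "rx": 0, "ry": 0, "rz": 0, "gripper": -1},
  {"x": 0, "y": 0, "z": -0.6, "rx": 0, "ry": 0, "rz": 0, "gripper": -1},
  {"x": 0.1, "y": 0.05, "z": -0.8, "rx": 0, "ry": 0, "rz": -0.1, "gripper": -1},
  {"x": 0.2, "y": 0.1, "z": -0.8, "rx": 0, "ry": 0, "rz": -0.2, "gripper": -1},
  {"x": 0.3, "y": 0.15, "z": -0.8, "rx": 0, "ry": 0, "rz": -0.3, "gripper": -1},
  {"x": 0.4, "y": 0.2, "z": -0.8, "rx": 0, "ry": 0, "rz": -0.4, "gripper": -1},
  {"x": 0.55, "y": 0.3, "z": -0.8, "rx": 0, "ry": 0, "rz": -0.5, "gripper": -1},
  {"x": 0.55, "y": 0.3, "z": -0.8, "rx": 0, "ry": 0, "rz": -0.6, "gripper": -1},
  {"x": 0.55, "y": 0.3, "z": -0.8, "rx": 0, "ry": 0, "rz": -0.7, "gripper": -1},
  {"x": 0.55, "y": 0.3, "z": -0.8, "rx": 0, "ry": 0, "rz": -0.8, "gripper": -1},
  {"x": 0.55, "y": 0.3, "z": -0.8, "rx": 0, "ry": 0, "rz": -0.9, "gripper": -1},
])

```text
time_s: 20.1
eef_pos: [500.7, -68.5, 192.7]
eef_rot: [3.14, 0.0, 2.714]
force: [0.1, 0.3, -0.8]
width: 0.126
grasp_force: 58.7
```

```bash
python3 g.py 550,-66,190,3.03,0.78,-0.11 616,-72,135,3.03,0.78,-0.11
```

```text
t 20.1 q [-0.14  0.09 -0.21  1.27  0.    0.29] pos [500.7 -68.5 192.7] rot [3.14  0.    2.714] w 0.126 F [ 0.1  0.3 -0.8]
550,-66,190,3.03,0.78,-0.11 shift [-0.219  0.114  0.014] turn [-0.078 -0.492 -0.191] rows 1.2 6.7
616,-72,135,3.03,0.78,-0.11 shift [-0.532  0.223  0.289] turn [-0.078 -0.492 -0.191] rows 3.1 6.7
```

Emit:
servo_tool([
  {"x": -0.22, "y": 0.11, "z": 0, "rx": -0.078, "ry": -0.492, "rz": -0.19, "gripper": -1},
  {"x": -0.22, "y": 0.11, "z": 0, "rx": -0.078, "ry": -0.492, "rz": -0.19, "gripper": -1},
  {"x": -0.22, "y": 0.11, "z": 0, "rx": -0.078, "ry": -0.492, "rz": -0.19, "gripper": -1},
  {"x": -0.22, "y": 0.11, "z": 0, "rx": -0.078, "ry": -0.492, "rz": -0.19, "gripper": -1},
  {"x": -0.22, "y": 0.11, "z": 0, "rx": -0.078, "ry": -0.492, "rz": -0.19, "gripper": -1},
  {"x": -0.22, "y": 0.11, "z": 0, "rx": -0.078, "ry": -0.492, "rz": -0.19, "gripper": -1},
  {"x": -0.22, "y": 0.11, "z": 0, "rx": -0.078, "ry": -0.492, "rz": -0.19, "gripper": -1},
  {"x": -0.22, "y": 0.11, "z": 0, "rx": -0.078, "ry": -0.492, "rz": -0.19, "gripper": -1},
  {"x": -0.35, "y": 0.16, "z": 0.12, "rx": -0.078, "ry": -0.492, "rz": -0.19, "gripper": -1},
  {"x": -0.53, "y": 0.22, "z": 0.285, "rx": -0.078, "ry": -0.492, "rz": -0.19, "gripper": -1},
  {"x": -0.53, "y": 0.22, "z": 0.285, "rx": -0.078, "ry": -0.492, "rz": -0.19, "gripper": -1},
  {"x": -0.53, "y": 0.22, "z": 0.285, "rx": -0.078, "ry": -0.492, "rz": -0.19, "gripper": -1},
])

```text
time_s: 21.1
eef_pos: [616.3, -73.7, 132.3]
eef_rot: [3.139, 0.773, 3.019]
force: [-0.0, 0.3, -0.6]
width: 0.125
grasp_force: 58.8
```

Emit:
servo_tool([
  {"x": 0, "y": 0, "z": 0, "rx": 0, "ry": 0, "rz": 0, "gripper": -1},
  {"x": 0, "y": 0, "z": 0, "rx": 0, "ry": 0, "rz": 0, "gripper": -1},
])

```text
time_s: 21.27
eef_pos: [615.6, -73.7, 136.3]
eef_rot: [3.14, 0.779, 3.02]
force: [-0.7, -0.3, 0.4]
width: 0.121
grasp_force: 58.8
```

Same pose as for spacer B; release, then withdraw to the side.

Emit:
servo_tool([
  {"x": 0, "y": 0, "z": 0.02, "rx": 0, "ry": 0, "rz": 0, "gripper": -1},
  {"x": 0, "y": 0, "z": 0.02, "rx": 0, "ry": 0, "rz": 0, "gripper": -0.2},
  {"x": 0, "y": 0, "z": 0.02, "rx": 0, "ry": 0, "rz": 0, "gripper": -0.2},
  {"x": 0, "y": 0, "z": 0.02, "rx": 0, "ry": 0, "rz": 0, "gripper": -0.2},
  {"x": 0, "y": 0, "z": 0.02, "rx": 0, "ry": 0, "rz": 0, "gripper": -0.2},
  {"x": 0, "y": 0, "z": -0.3, "rx": 0, "ry": 0, "rz": 0, "gripper": -0.2},
  {"x": 0, "y": 0, "z": -0.6, "rx": 0, "ry": 0, "rz": 0, "gripper": -0.2},
  {"x": 0, "y": -0.3, "z": -0.8, "rx": 0, "ry": 0, "rz": 0, "gripper": -0.2},
  {"x": 0, "y": -0.6, "z": -0.8, "rx": 0, "ry": 0, "rz": 0, "gripper": -0.2},
  {"x": 0, "y": -0.9, "z": -0.8, "rx": 0, "ry": 0, "rz": 0, "gripper": -0.2},
  {"x": 0, "y": -0.95, "z": -0.8, "rx": 0, "ry": 0, "rz": 0, "gripper": -0.2},
  {"x": 0, "y": -0.95, "z": -0.8, "rx": 0, "ry": 0, "rz": 0, "gripper": -0.2},
])

```text
time_s: 22.27
eef_pos: [481.2, -244.5, 249.4]
eef_rot: [-3.141, 0.782, 3.023]
force: [0.9, 0.4, -0.2]
width: 0.401
grasp_force: 0.0
```

```bash
python3 g.py; python3 - <<'E'
from h import *
from rig import eyes
t=eyes.read_camera("top")["color"][:,:,::-1];s=eyes.read_camera("scene")["color"][:,:,::-1]
cv2.imwrite("pics/m8.png",np.vstack([np.hstack([tile(t,322,155,6),tile(s,240,145,6)]),np.hstack([tile(t,120,100,1.2),tile(s,180,60,1.2)])]))
E
```

```text
t 22.27 q [-0.65 -0.35 -0.71  0.5   0.37 -0.4 ] pos [ 481.2 -244.5  249.4] rot [-3.141  0.782  3.023] w 0.401 F [ 0.9  0.4 -0.2]
```

View pics/m8.png

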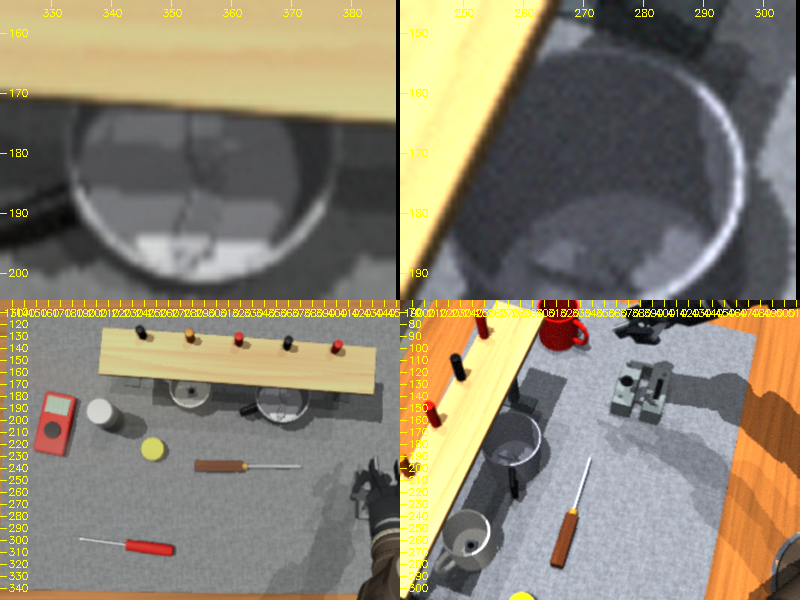

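The last picture shows a second spacer-shaped mark in the pot at top (353,192). The bench is clear, the nut is in the mug, and the pick is lying free of the base, so I hand the job in.

```bash
python3 -c "
from rig import r
print(r.close_job())"
```

```text
the job is handed in; nothing more can be done
None
```

I handed the job in at about 22 s of the 72 s. By the last pictures both spacers are in the pot, the nut is in the mug and the pick lies on the bench clear of the base; spacer A shows only as a faint mark in the pot, and no verdict came back.

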